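# Trace the phantom's seam, then hold the cam clamp at full lift

## Robot

A 7-joint arm with a two-finger parallel gripper is mounted at the origin on the work surface. World frame = base frame: x ahead of the robot, y to its left, z up, the work surface at z = 0. Lengths are in m, angles in rad, forces in N, time in s.
With the tool pointing down it reaches from about 0.4 to 0.75 m from the base axis. Payload 19.5 kg.
Tool frame: the origin (TCP) lies midway between the tips of the shut fingers; the grasp point (between the pads) lies grip_point_offset behind it (grip_point_offset is the distance from the TCP to the grasp point, in m); z points along the fingers, y is the line along which they close (so a half turn about z gives the same grasp; the last joint's range is limited). The gripper opens to 85 mm and grips with 20 to 120 N. Pads are 22 mm wide; open, the fingers measure 114 mm over their backs; the gripper's body (76 mm by 85 mm) begins 54 mm behind the grasp point. The pads swing forward as they close: fully open they stand 13 mm farther back than shut.
Start: joints at [1.08, 0.707, -0.028, 1.485, 0.022, 0.951, -0.075], TCP at [0.249, -0.518, 0.231] pointing down, gripper open.
Joint ranges: [-2.71, 2.71], [-0.32, 2.16], [-1.57, 1.52], [0, 2.45], [-1.46, 4.6], [0, 2.02], [-2.83, 2.83]. Speed limits (rad/s): [1.89, 1.89, 2.57, 2.57, 3.01, 3.01, 3.01].

## Interface

Orientations are given as a unit quaternion [x, y, z, w].
In Python, from bench import sense, snapshot, get_calibration, finish_job, search_frame, cut_out, grip_point_offset gives the robot as it stands. The module is installed in compiled form; this text tells all that it offers.
- The arm moves only by the shell command python3 -m pendant 'ROWS' [FORCE]. ROWS is JSON, a list of rows, each a list of 7 numbers: the shift along the world's x, y, z as a fraction of full scale, then the turn, a rotation vector about the world's x, y, z as a fraction of full scale, then the opening, from 0 (shut) to 1 (fully open). A call has 1 to 10 rows; each row shifts and turns the commanded pose from where the row before left it; what a row does not reach is not made up. Full scale, the value 1, is 4 cm for a shift and 5 degrees for a turn. A row lasts 1/8 s, in which the tool goes at most 62.5 mm and 10.7 degrees, less where a joint would pass 70% of its speed; a pose out of reach is approached as far as the arm can. A call with a number of a shift or a turn outside -1 to 1 is refused whole. A call with a gripper value outside its range is refused whole. The fingers move at their own pace and stop on an object; FORCE is the grip in N (left out, the last holds). Time passes only in rows, so rows that do not move let the fingers close. It gives the time, the measured TCP pose, the force, the opening and the grip force at its end, in the units of the state.
- sense(): the state, without advancing time (a new reading comes with each control period).
- snapshot(name): name is "scene" or "top" or "wrist"; returns (picture, depth): 480x640x3 uint8, red, green, blue; 480x640 float32, m along the optical axis (not along the pixel's ray), 0 where there is no reading.
- get_calibration(name): a dict with "camera_matrix" (3x3 intrinsics, pixels), "R" (3x3) and "t" (3): a world point X has camera coordinates R X + t; the wrist camera has in their place "tool_from_camera" (4x4, takes a point from camera to tool coordinates, whose origin is the TCP and whose axes are the flange's). Camera axes: x right, y down, z forward; pixel columns grow to the right and rows downward; lengths in m; the calibration is good to about 2 mm. The wrist camera is an equidistant fisheye: a pixel r from the principal point sees the ray r / f radians off the axis. A picture is of the moment at which its call begins: read the wrist's pose just before it. get_calibration takes no time and is no camera call.
- finish_job(): hands the job in; it is judged then, once.
Trained networks look in the newest picture that a camera, given by its name, has taken for a name from the list of things; names that differ only in an ending like _2 or _b are one class to them, and where a whole thing is asked for, a point or a joint stands for the part that bears it (a point fixed in the world has none). Each returns a list of dicts, best first, with "p" (0 to 1); they miss things now and then, are a little off and sometimes report something else, mostly with a low value. They report only what shows in the picture. A call takes as long as a camera call. They do not tell look-alikes from the thing itself.
- search_frame(target, camera): "uv" ([column, row] in pixels, amid what is visible of it).
- cut_out(target, camera): "region" (480x640 bool, what is visible of it) and "uv" ([column, row] in pixels, amid what is visible of it).
The state is a dict: "clock": time; "joint_pos": joint angles; "qvel": joint speeds; "joint_efforts": joint torques, N m; "eef_pos": TCP position; "ee_rot": TCP orientation; "wrist_force": force on the tool from outside, world axes, zero at the start; "wrist_torque": the same for the moment, N m; "gripper_width": opening from 0.0 (shut) to 1.0 (fully open); "gripper_force": force on a finger pad.
Only numpy, scipy, OpenCV 4.12 (cv2) and the standard library are available. Lean on these libraries where they do the work, as an engineer would, in place of code of your own. Each camera call takes 0.05 s, during which the arm holds its last target. There are 200 camera calls.

## Task

Leaving the tape roll, the jar and the screwdriver where they are, take the stylus out of its stand and run its tip slowly along the whole open seam in the top of the grey phantom, down in the groove, from the end nearer the robot to the far end. Then, with the stylus still in the gripper and only the stylus touching the lever, push the cam lever round until the cam is at its highest lift, pressing the follower's pad all the way against the phantom, and finish there, still holding the stylus and the lever in place (the lever springs back if released).

Things in the scene. Friction and masses are not known exactly. Their poses are not given: they have to be found in the camera images.
- stylus: Loose steel stylus, 138 mm, upright, point down, in the stand. Origin at the point, z up to the handle. Tip 5 mm across 1.5 mm up, an 8 mm round shaft from 12 mm up, flange 24 mm across at 70 to 74 mm, then a square aluminium handle 18 x 18 mm (faces square to its x, y) from 74 to 134 mm and a 14 mm cap. About 90 g.
- stand: Fixed black block 70 x 70 x 75 mm high with an upright through hole 14 mm across in its middle. Origin at the centre of its underside. The stylus's flange rests on its top, the point 5 mm above the table; lift the stylus straight up 75 mm or more to free it.
- fixture: Fixed aluminium plate 240 (x) x 310 (y) x 12 mm with phantom and cam clamp. Origin on its underside; z up, x along the seam from near to far end, y from clamp to phantom. Phantom: grey two-part plastic block, x -70 to 70, y 10 to 100, top z = 62 mm. Cam pivot at x 0, y -70. A dark rib on the plate (x 0, y -135 to -185) lies under the lever's end at highest lift.
- seam_near (a point): End of the seam nearer the robot: on its centre line, at the phantom's end face, at the height of its top (62 mm). The seam is a straight groove between the two halves, open at both ends: 8 mm wide with upright walls from its floor (10 mm below this point) to 4 mm below it, flared above to about 24 mm wide. The tip must be more than 3.5 mm below this height.
- seam_far (a point): The same point at the far end of the seam, 140 mm from seam_near.
- cam_pivot (a point): On the cam's upright axis of rotation, at the mid height of the lever (51 mm above the table).
- lever_knob (a point): Centre of the black knob (24 mm across, 20 mm high) at the end of the cam lever, 108 mm from the pivot axis. The lever is a level steel bar 14 mm wide, 12 mm thick (45 to 57 mm above the table), from 10 to 105 mm from the pivot, fast to the cam, a steel eccentric disc under it. Below the outer 70 mm of the lever lies only the plate (top at 12 mm).
- cam (a joint): Angle of cam and lever, rad. 0 = at rest on its stop, lever pointing to the robot's side; grows anticlockwise from above, its end swinging away from phantom and robot. Highest lift at 1.25: lever along the fixture's -y, over the rib; beyond, to the stop at 1.95, the follower goes back. A spring always pulls to 0: 0.06 N m at 0, 0.15 N m at 1.25 (2 N at 80 mm).
- follower (a joint): Lift of the follower, m: travel of its pad towards the phantom. 0 with the cam at rest, 0.0080 at the highest lift, where the pad touches the phantom.
- tape: White roll of tape, 90 mm across, 24 mm high, lying flat. Origin at the centre of its underside. Bystander.
- jar: Closed jar 60 mm across, 90 mm high, standing. Origin at the centre of its underside. Bystander.
- driver: Screwdriver lying on the table, about 200 mm long. Bystander.
Mind the look-alikes: they are no part of the job. There is more than one size of the stylus; the job needs the smallest.

How it is judged:
On the way, in this order (a step that is already met when the one before it is completed fails the run):
1. the tip of the held stylus is in the seam at its end nearer the robot (within 18 mm of the end) (x of stylus in the frame of fixture between -0.085 and -0.052 m and y of stylus in the frame of fixture between 0.047 and 0.063 m and z of stylus in the frame of fixture between 0.045 and 0.0585 m and contact force between the fingers and stylus above 0.5 N), for 0.05 s.
2. the tip is in the seam, a quarter along (x of stylus in the frame of fixture between -0.042 and -0.028 m and y of stylus in the frame of fixture between 0.047 and 0.063 m and z of stylus in the frame of fixture between 0.045 and 0.0585 m and contact force between the fingers and stylus above 0.5 N), for 0.05 s.
3. the tip is in the seam, halfway along (x of stylus in the frame of fixture between -0.007 and 0.007 m and y of stylus in the frame of fixture between 0.047 and 0.063 m and z of stylus in the frame of fixture between 0.045 and 0.0585 m and contact force between the fingers and stylus above 0.5 N), for 0.05 s.
4. the tip is in the seam, three quarters along (x of stylus in the frame of fixture between 0.028 and 0.042 m and y of stylus in the frame of fixture between 0.047 and 0.063 m and z of stylus in the frame of fixture between 0.045 and 0.0585 m and contact force between the fingers and stylus above 0.5 N), for 0.05 s.
5. the tip is in the seam at its far end (within 18 mm of the end) (x of stylus in the frame of fixture between 0.052 and 0.085 m and y of stylus in the frame of fixture between 0.047 and 0.063 m and z of stylus in the frame of fixture between 0.045 and 0.0585 m and contact force between the fingers and stylus above 0.5 N), for 0.05 s.
At the end, for the whole second after the job is handed in: The cam stands within 0.14 rad of its highest lift (joint 1.25) with the follower lifted more than 7.4 mm, held there by the stylus pressing on the lever (over 0.4 N), the stylus being gripped between the fingers; fingers and arm do not touch the lever (value of joint cam between 1.11 and 1.39 rad and value of joint follower above 0.0074 m and contact force between stylus and cam above 0.4 N and contact force between the fingers and stylus above 1 N and not (contact force between the arm and cam above 0.2 N) and not (contact force between the fingers and cam above 0.2 N)); the arm keeps its last pose, push and grip.
It fails at once if the stylus is run faster than 0.12 m/s while its tip is in the seam (x of stylus in the frame of fixture between -0.068 and 0.068 m and y of stylus in the frame of fixture between 0.047 and 0.063 m and z of stylus in the frame of fixture between 0.045 and 0.0585 m and contact force between the fingers and stylus above 0.5 N and linear speed of stylus above 0.12 m/s).
It fails at once if the fingers or the arm push the lever (contact force between any of the fingers, the arm and cam above 1 N).
It fails at once if the tape is moved (distance of tape from where it was at the start of the episode above 0.03 m).
It fails at once if the jar is moved (distance of jar from where it was at the start of the episode above 0.03 m).
It fails at once if the driver is moved (distance of driver from where it was at the start of the episode above 0.03 m).
It also fails if it takes over 72 s, if anything falls off the work surface, if the arm or the gripper's body presses on something with over 40 N, if the wrist force passes 120 N, or if a joint passes its speed limit or range.

## Working session

There is one attempt and no reset: what is moved stays moved. The work goes in short steps, Python scripts to look and compute and a shell command to move; the robot and the scene stay as the last step left them, time stands still between calls to the robot, and variables do not carry over. Pictures are saved under pics/ and viewed, at most 10 in all, crops included, and the job is handed in when it is done.

```bash
mkdir -p pics; cat > h.py <<'E'
import numpy as np, cv2
from bench import *
from scipy.spatial.transform import Rotation as Ro
def w(cam,u,v,z=None,d=None):
    c=get_calibration(cam);K=np.array(c["camera_matrix"]);R=np.array(c["R"]);t=np.array(c["t"])
    ray=np.linalg.inv(K)@[u,v,1]
    o=-R.T@t; r=R.T@ray
    s=d if d is not None else (z-o[2])/r[2]
    return o+s*r
def save(n,p): cv2.imwrite(f'pics/{n}.png',p[:,:,::-1])
E
python3 - <<'E'
from h import *
print(grip_point_offset, sense()["eef_pos"],sense()["ee_rot"])
for c in ("scene","top"):
    p,d=snapshot(c); save(c,p); np.savez(c,p=p,d=d)
    for n in ("stylus","stand","fixture","cam_pivot","lever_knob","tape","jar","driver","seam_near","seam_far"):
        try:
            for x in search_frame(n,c)[:4]:
                u,v=x["uv"]; dd=d[int(v),int(u)]
                print(c,n,round(x["p"],2),np.round([u,v]),np.round(w(c,u,v,d=dd),3))
        except Exception as e: print(n,e)
E
```

```text
0.0187 [ 0.24934854 -0.51782101  0.2308201 ] [ 9.74937989e-01  2.22476078e-01 -1.28892986e-04 -5.43524088e-04]
scene stylus 0.96 [443. 323.] [0.54  0.336 0.112]
scene stylus 0.85 [464. 283.] [0.446 0.283 0.127]
scene stylus 0.75 [382. 289.] [0.601 0.23  0.134]
scene stand 0.64 [431. 352.] [0.577 0.357 0.077]
scene fixture 0.92 [310. 236.] [ 0.592 -0.066  0.063]
scene fixture 0.37 [312. 225.] [ 0.551 -0.132  0.041]
scene cam_pivot 0.85 [311. 236.] [ 0.591 -0.064  0.063]
scene lever_knob 0.95 [304. 219.] [ 0.563 -0.153  0.049]
scene tape 0.94 [323. 375.] [0.748 0.276 0.026]
scene jar 0.61 [285. 173.] [ 0.509 -0.371  0.058]
scene driver 0.79 [227. 300.] [0.828 0.007 0.023]
scene driver 0.37 [286. 171.] [ 0.505 -0.373  0.063]
scene seam_near 0.71 [314. 239.] [ 0.591 -0.051  0.064]
scene seam_near 0.38 [303. 215.] [ 0.559 -0.165  0.053]
scene seam_far 0.58 [311. 234.] [ 0.589 -0.065  0.068]
top stylus 0.96 [174. 291.] [0.456 0.311 0.135]
top stylus 0.71 [220. 221.] [0.627 0.201 0.127]
top stylus 0.59 [172. 262.] [0.529 0.319 0.123]
top stylus 0.25 [455. 274.] [ 0.491 -0.386  0.091]
top stand 0.82 [179. 259.] [0.537 0.314 0.072]
top cam_pivot 0.58 [356. 253.] [ 0.549 -0.142  0.044]
top lever_knob 0.84 [376. 253.] [ 0.547 -0.192  0.063]
top lever_knob 0.27 [172. 261.] [0.529 0.317 0.136]
top lever_knob 0.27 [213. 176.] [0.76  0.237 0.023]
top tape 0.54 [210. 205.] [0.683 0.247 0.017]
top jar 0.67 [456. 275.] [ 0.488 -0.389  0.088]
top driver 0.91 [301. 152.] [0.822 0.001 0.026]
top seam_near 0.92 [359. 252.] [ 0.551 -0.15   0.03 ]
top seam_far 0.9 [355. 251.] [ 0.557 -0.141  0.013]
```

```bash
python3 - <<'E'
from h import *
a=np.load('top.npz')['p'][140:320,140:480]; b=np.load('scene.npz')['p'][150:400,200:520]
cv2.imwrite('pics/topc.png',cv2.resize(a,(800,424),interpolation=2)[:,:,::-1]); cv2.imwrite('pics/scc.png',cv2.resize(b,(768,600),interpolation=2)[:,:,::-1])
E
```

```text
(no output)
```

View pics/topc.png

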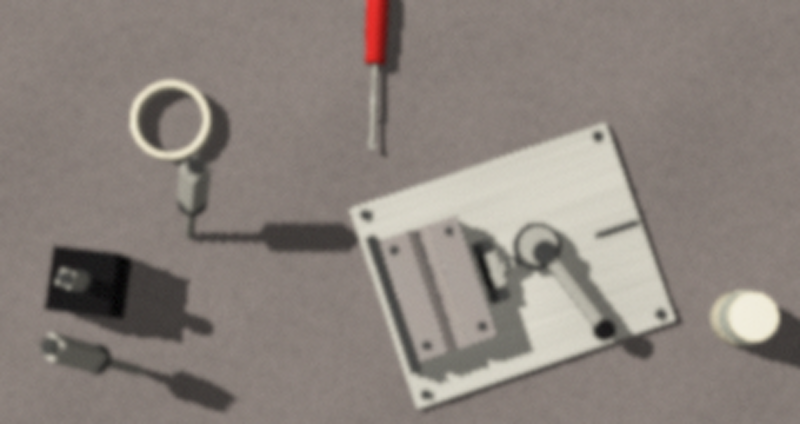

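View pics/scc.png

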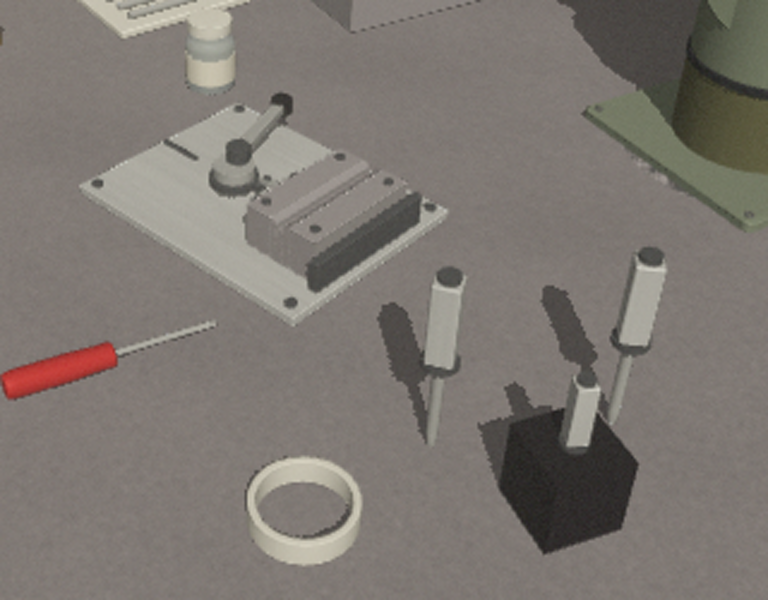

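The stylus candidates are the free-standing ones at scene (464,283) and (382,289), and the one in the black stand at (443,323). The one in the stand is the target: it has the smallest handle and sits in the stand as described. The crops show the fixture turned about 19°, with the lever at rest. Next I'll measure the stand and the plate.

```bash
python3 - <<'E'
from h import *
z=np.load('top.npz');p,d=z['p'],z['d']
g=p.min(2)
m=(g>165).astype(np.uint8); n,l,s,c=cv2.connectedComponentsWithStats(m)
m=(l==1+np.argmax(s[1:,4])).astype(np.uint8)
cn,_=cv2.findContours(m,0,1); r=cv2.boxPoints(cv2.minAreaRect(np.vstack(cn)))
print(r); P=np.array([w('top',*q,z=.012) for q in r]); print(P.round(4), P.mean(0), np.linalg.norm(np.diff(P,axis=0),axis=1))
for i in range(2): e=P[i+1]-P[i]; print(np.degrees(np.arctan2(e[1],e[0])))
# phantom top points by depth, world cloud
def cloud(c):
    z=np.load(c+'.npz');d=z['d'];v,u=np.nonzero(d>0);k=get_calibration(c);K=np.array(k["camera_matrix"])
    X=np.linalg.inv(K)@np.c_[u,v,np.ones(len(u))].T*d[v,u]; return (np.array(k["R"]).T@(X-np.array(k["t"])[:,None])).T
for c in('top','scene'):
    C=cloud(c)
    f=lambda x0,x1,y0,y1,z0,z1:C[(C[:,0]>x0)&(C[:,0]<x1)&(C[:,1]>y0)&(C[:,1]<y1)&(C[:,2]>z0)&(C[:,2]<z1)]
    for nm,q in(('phantom',f(.4,.75,-.2,.1,.057,.067)),('standtop',f(.45,.62,.26,.4,.068,.081)),('handle',f(.45,.62,.26,.4,.09,.15)),('tip>.13',f(.48,.62,.22,.4,.135,.15))):
        if len(q)<4: continue
        r=cv2.minAreaRect(q[:,:2].astype(np.float32)); print(c,nm,len(q),np.round(r[0],4),np.round(r[1],3),round(r[2],1),q.mean(0).round(4))
E
```

```text
[[287.98804 228.04459]
 [397.34454 191.09982]
 [425.91364 275.66434]
 [316.55713 312.6091 ]]
[[ 0.6202  0.0383  0.012 ]
 [ 0.7167 -0.257   0.012 ]
 [ 0.4883 -0.3278  0.012 ]
 [ 0.3944 -0.0355  0.012 ]] [ 0.55489064 -0.14551704  0.012     ] [0.31066922 0.2390874  0.30703847]
-71.90181358609767
-162.77801990496656
top phantom 1574 [ 0.5391 -0.1022] [0.14  0.189] 18.7 [ 0.5263 -0.068   0.062 ]
top standtop 629 [0.5143 0.327 ] [0.075 0.117] 86.0 [0.5366 0.3236 0.0749]
top handle 225 [0.4982 0.3162] [0.101 0.034] 11.1 [0.4913 0.3135 0.125 ]
top tip>.13 50 [0.5368 0.325 ] [0.018 0.016] 67.4 [0.5363 0.3246 0.1406]
scene phantom 1386 [ 0.5399 -0.1009] [0.145 0.187] 18.0 [ 0.5314 -0.0611  0.0625]
scene standtop 1030 [0.5378 0.3279] [0.074 0.073] 82.3 [0.5441 0.3354 0.0752]
scene handle 442 [0.4976 0.3049] [0.121 0.023] 30.6 [0.5208 0.3196 0.1205]
scene tip>.13 186 [0.5648 0.278 ] [0.027 0.137] 28.1 [0.5667 0.2853 0.1416]
```

```bash
python3 -m pendant '[[0.6,1,0.15,0,0,-0.64,1],[0.6,1,0.15,0,0,-0.64,1],[0.6,1,0.15,0,0,-0.64,1],[0.6,1,0.15,0,0,-0.64,1],[0.6,1,0.15,0,0,-0.64,1],[0.6,1,0.15,0,0,-0.64,1],[0.6,1,0.15,0,0,-0.64,1],[0.6,1,0.15,0,0,-0.64,1],[0.6,1,0.15,0,0,-0.64,1],[0.6,1,0.15,0,0,-0.64,1]]' 60
python3 -m pendant '[[0,0,0,0,0,0,1],[0,0,0,0,0,0,1]]'
cat >> h.py <<'E'
def tool():
    s=sense();return np.array(s["eef_pos"]),Ro.from_quat(s["ee_rot"]).as_matrix()
def wray(u,v,pos,R,c):
    K=np.array(c["camera_matrix"]);x=(u-K[0,2])/K[0,0];y=(v-K[1,2])/K[1,1];r=np.hypot(x,y)+1e-12
    ray=np.array([x/r*np.sin(r),y/r*np.sin(r),np.cos(r)]);T=np.array(c["tool_from_camera"])
    return R@T[:3,3]+pos,R@T[:3,:3]@ray
def ww(u,v,z,pos,R):
    o,r=wray(u,v,pos,R,get_calibration("wrist"));return o+(z-o[2])/r[2]*r
def proj(X,pos,R):
    c=get_calibration("wrist");T=np.array(c["tool_from_camera"]);K=np.array(c["camera_matrix"])
    q=T[:3,:3].T@(R.T@(np.asarray(X)-pos)-T[:3,3]);h=np.hypot(q[0],q[1]);th=np.arctan2(h,q[2])
    return np.array([K[0,2]+K[0,0]*th*q[0]/h,K[1,2]+K[1,1]*th*q[1]/h])
def rect(img,z,x0,x1,y0,y1,pos,R,s=0.0005):
    # orthophoto at height z: row=x falling, col=y falling
    X=np.arange(x1,x0,-s);Y=np.arange(y1,y0,-s)
    m=np.array([[proj([x,y,z],pos,R) for y in Y] for x in X],np.float32)
    return cv2.remap(img,m[...,0],m[...,1],1)
E
python3 - <<'E'
from h import *
pos,R=tool();p,d=snapshot("wrist");print(pos,R.round(3),sense()["joint_pos"]);np.savez('w1',p=p,d=d,pos=pos,R=R)
o=rect(p,.062,.42,.66,-.2,.06,pos,R); cv2.imwrite('pics/fix.png',cv2.copyMakeBorder(o,0,0,0,0,0)[:,:,::-1]);save('w1',p);print(o.shape)
E
```

```text
clock: 2.35
eef_pos: [0.4902, -0.1166, 0.2916]
ee_rot: [0.998, -0.056, 0.0, -0.0]
wrist_force: [0.9, 0.3, 0.2]
gripper_width: 1.0
gripper_force: 0.0
clock: 2.6
eef_pos: [0.4892, -0.1185, 0.2912]
ee_rot: [0.999, -0.055, -0.0, 0.0]
wrist_force: [0.4, -0.9, -0.5]
gripper_width: 1.003
gripper_force: 0.0
[ 0.48918138 -0.11848699  0.29122854] [[ 0.994 -0.109 -0.   ]
 [-0.109 -0.994 -0.   ]
 [-0.     0.    -1.   ]] [ 0.05627224  0.53667406  0.20758121  1.64265103 -0.12727962  0.97561396
 -1.37421996]Traceback (most recent call last):
  File "<stdin>", line 3, in <module>
  File "h.py", line 26, in rect
    m=np.array([[proj([x,y,z],pos,R) for y in Y] for x in X],np.float32)
                 ~~~~^^^^^^^^^^^^^^^
  File "h.py", line 20, in proj
    c=get_calibration("wrist");T=np.array(c["tool_from_camera"]);K=np.array(c["camera_matrix"])
ValueError: time passes only in moves, steps and waits
```

```bash
sed -i 's/get_calibration("wrist")/CW()/' h.py; sed -i '2a import functools\nCW=functools.lru_cache(None)(lambda: get_calibration("wrist"))' h.py
python3 - <<'E'
from h import *
z=np.load('w1.npz');p,pos,R=z['p'],z['pos'],z['R']
o=rect(p,.062,.42,.66,-.2,.06,pos,R); cv2.imwrite('pics/fix.png',o[:,:,::-1]);save('w1',p);print(o.shape)
E
```

```text
(481, 520, 3)
```

View pics/fix.png

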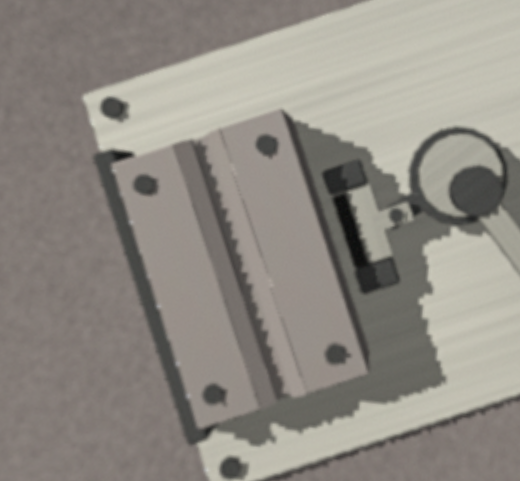

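```bash
python3 -m pendant '[[0.1,1,0,0,0,0,1],[0.1,1,0,0,0,0,1],[0.1,1,0,0,0,0,1],[0.1,1,0,0,0,0,1],[0.1,1,0,0,0,0,1],[0.1,1,0,0,0,0,1],[0.1,1,0,0,0,0,1],[0.1,1,0,0,0,0,1],[0.1,1,0,0,0,0,1],[0.1,1,0,0,0,0,1]]' 60
python3 -m pendant '[[0.1,1,0,0,0,0,1],[0,0,0,0,0,0,1],[0,0,0,0,0,0,1]]'
python3 - <<'E'
from h import *
pos,R=tool();p,d=snapshot("wrist");print(pos,R.round(3),sense()["joint_pos"],CW()["tool_from_camera"]);np.savez('w2',p=p,d=d,pos=pos,R=R)
for x in search_frame("stylus","wrist")[:3]: u,v=x["uv"];print(x["p"],u,v,ww(u,v,.13,pos,R),d[int(v),int(u)])
o=rect(p,.143,.40,.64,.20,.42,pos,R); o2=rect(p,.075,.47,.60,.26,.39,pos,R)
cv2.imwrite('pics/sty.png',np.hstack([o,cv2.copyMakeBorder(o2,0,481-o2.shape[0],0,0,0)])[:480,:,::-1]);print(o.shape,o2.shape)
E
```

```text
clock: 3.9
eef_pos: [0.5299, 0.282, 0.2913]
ee_rot: [0.998, -0.056, 0.0, 0.0]
wrist_force: [0.2, 1.1, -0.6]
gripper_width: 1.003
gripper_force: 0.0
clock: 4.28
eef_pos: [0.534, 0.3205, 0.2912]
ee_rot: [0.998, -0.056, 0.0, 0.0]
wrist_force: [0.5, -0.2, 0.1]
gripper_width: 1.001
gripper_force: 0.0
[0.53395918 0.32049065 0.29120242] [[ 0.994 -0.111  0.   ]
 [-0.111 -0.994 -0.001]
 [ 0.     0.001 -1.   ]] [-0.69419955  0.74711565  0.2398532   1.1882511  -0.17186945  1.22548193
 -2.14031709] [[ 1.11296135e-03 -9.54232773e-01 -2.99062830e-01  7.66370031e-02]
 [ 9.99999125e-01  8.48068160e-04  1.01552554e-03  5.83629541e-04]
 [-7.15422086e-04 -2.99063698e-01  9.54232882e-01 -1.43211779e-01]
 [ 0.00000000e+00  0.00000000e+00  0.00000000e+00  1.00000000e+00]]
0.98 311.4 206.3 [0.54298722 0.3259005  0.13      ] 0.30045685
0.87 440.8 41.1 [0.67376581 0.20324123 0.13      ] 0.35504833
0.78 255.5 232.6 [0.52548528 0.37662732 0.13      ] 0.42368984Traceback (most recent call last):
  File "<stdin>", line 5, in <module>
    return _nx.concatenate(arrs, 1, dtype=dtype, casting=casting)
           ~~~~~~~~~~~~~~~^^^^^^^^^^^^^^^^^^^^^^^^^^^^^^^^^^^^^^^
ValueError: all the input array dimensions except for the concatenation axis must match exactly, but along dimension 0, the array at index 0 has size 480 and the array at index 1 has size 481
```

```bash

python3 - <<'E'
from h import *
z=np.load('w2.npz');p,pos,R=z['p'],z['pos'],z['R']
o=rect(p,.139,.505,.575,.29,.36,pos,R,.0002); o2=rect(p,.075,.47,.61,.25,.39,pos,R,.0004)
print(o.shape,o2.shape);cv2.imwrite('pics/sty.png',np.hstack([o[:350,:350],o2[:350,:350]])[:,:,::-1])
E
```

```text
(350, 350, 3) (350, 350, 3)
```

View pics/sty.png

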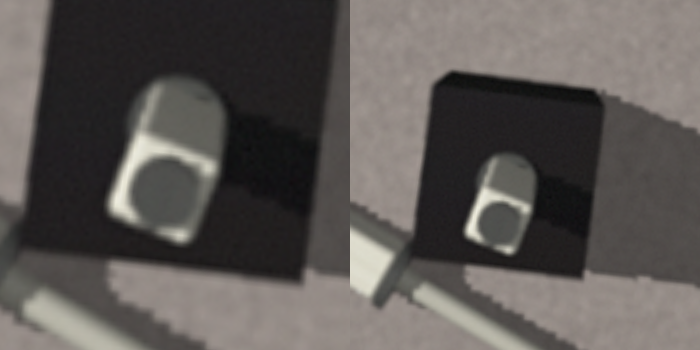

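```bash
python3 -m pendant '[[0.03,0.06,0,0,0,-0.97,1],[0.03,0.06,0,0,0,-0.97,1],[0.03,0.05,0,0,0,-0.97,1],[0,0,0,0,0,0,1],[0,0,-0.6,0,0,0,1],[0,0,-0.6,0,0,0,1],[0,0,-0.6,0,0,0,1],[0,0,-0.6,0,0,0,1]]' 60
python3 - <<'E'
from h import *
pos,R=tool();p,d=snapshot("wrist");print(pos,R.round(3),sense()["joint_pos"][6])
save('w3',p)
o=rect(p,.139,.505,.575,.29,.36,pos,R,.0002);cv2.imwrite('pics/sty2.png',o[:,:,::-1])
E
```

```text
clock: 5.38
eef_pos: [0.5372, 0.3281, 0.1948]
ee_rot: [0.984, -0.18, 0.0, -0.0]
wrist_force: [1.0, -0.1, 0.5]
gripper_width: 1.002
gripper_force: 0.0
[0.53719524 0.32812844 0.19475619] [[ 0.935 -0.354  0.   ]
 [-0.354 -0.935  0.   ]
 [ 0.    -0.    -1.   ]] -2.329409659422053
```

View pics/w3.png

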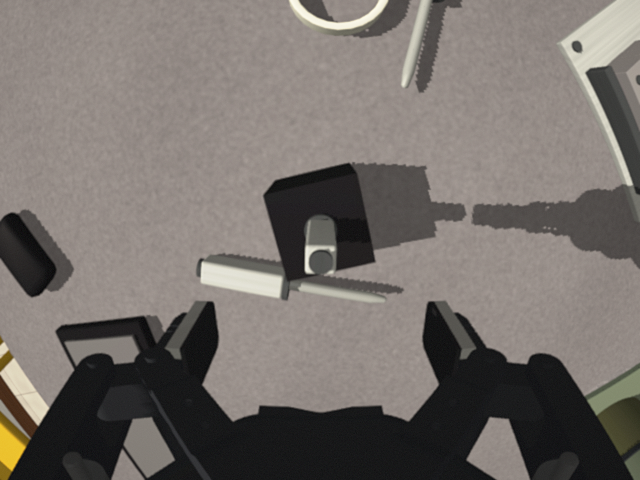

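The wrist view shows the target in its stand at (320,250), centred between the fingers and square to them. The nearer look-alike is lying on the table at (290,280), clear of the descent. Next I'll descend and grip.

```bash
python3 -m pendant '[[0,0,-0.6,0,0,0,1],[0,0,-0.6,0,0,0,1],[0,0,-0.6,0,0,0,1],[0,0,-0.6,0,0,0,1],[0,0,0,0,0,0,1],[0,0,0,0,0,0,0],[0,0,0,0,0,0,0],[0,0,0,0,0,0,0],[0,0,0,0,0,0,0],[0,0,0,0,0,0,0]]' 60
python3 -m pendant '[[0,0,0,0,0,0,0],[0,0,0,0,0,0,0],[0,0,0,0,0,0,0],[0,0,0,0,0,0,0]]' 60
```

```text
clock: 6.68
eef_pos: [0.5372, 0.3289, 0.0997]
ee_rot: [0.984, -0.181, 0.0, -0.0]
wrist_force: [-0.5, -0.3, 6.0]
gripper_width: 0.199
gripper_force: 58.4
clock: 7.18
eef_pos: [0.5372, 0.3289, 0.0997]
ee_rot: [0.984, -0.181, 0.0, -0.0]
wrist_force: [-0.8, 0.9, 6.5]
gripper_width: 0.205
gripper_force: 58.4
```

```bash
python3 -m pendant '[[0,0,0.3,0,0,0,0],[0,0,0.5,0,0,0,0],[0,0,0.6,0,0,0,0],[0,0,0.7,0,0,0,0],[0,0,0.7,0,0,0,0],[0,0,0.7,0,0,0,0],[0,0,0,0,0,0,0],[0,0,0,0,0,0,0]]' 60
python3 - <<'E'
from h import *
pos,R=tool();p,d=snapshot("wrist");print(pos,R.round(3));np.savez('w4',p=p,d=d,pos=pos,R=R)
tip=pos+R@[0,0,.0947];print(tip,proj(tip,pos,R));save('w4',p);
u,v=proj(tip,pos,R).astype(int); print(u,v); cv2.imwrite('pics/w4c.png',cv2.resize(p[150:400,200:440],(576,600),interpolation=2)[:,:,::-1])
E
```

```text
clock: 8.18
eef_pos: [0.5368, 0.3286, 0.2391]
ee_rot: [0.984, -0.181, -0.0, 0.0]
wrist_force: [-0.4, -0.2, -0.6]
gripper_width: 0.203
gripper_force: 58.5
[0.53684688 0.32863799 0.23905783] [[ 0.935 -0.356 -0.   ]
 [-0.356 -0.935 -0.   ]
 [-0.     0.    -1.   ]]
[0.53680331 0.32862353 0.14435784] [319.03876693 240.37660973]
319 240
```

View pics/w4c.png

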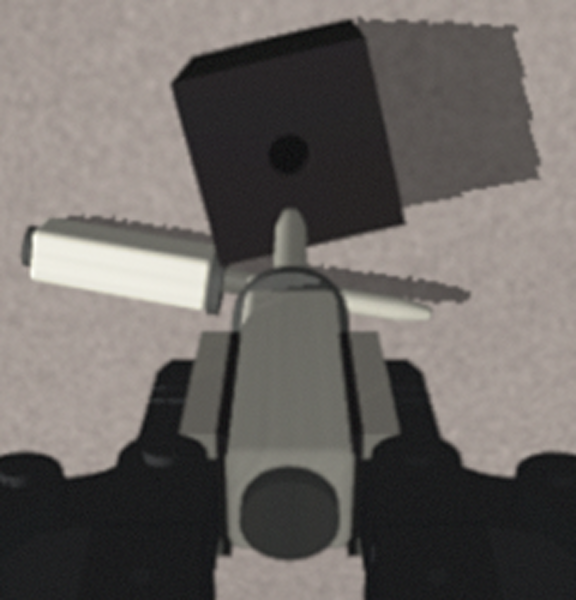

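The stylus is gripped upright, with its tip at about (321,238). The model put it at (319,240), so it is within about 2 mm. The nearer look-alike is lying down by the stand. Next I'll carry the stylus to above the near end of the seam.

```bash
python3 -m pendant '[[-0.18,-0.8,0,0,0,0,0],[-0.18,-1,0,0,0,0,0],[-0.18,-1,0,0,0,0,0],[-0.18,-1,0,0,0,0,0],[-0.18,-1,0,0,0,0,0],[-0.18,-1,0,0,0,0,0],[-0.18,-1,0,0,0,0,0],[-0.18,-1,-0.2,0,0,0,0],[-0.18,-1,-0.4,0,0,0,0],[-0.13,-0.9,-0.4,0,0,0,0]]' 60
python3 -m pendant '[[0,-0.4,-0.4,0,0,0,0],[0,0,0,0,0,0,0],[0,0,0,0,0,0,0]]' 60
python3 - <<'E'
from h import *
z=np.load('w4.npz');t=ww(320.8,237.5,.1444,z['pos'],z['R']);print('tip',t, z['R'].T@(t-z['pos']))
pos,R=tool();p,d=snapshot("wrist");print(pos,R.round(3),sense()["joint_pos"]);np.savez('w5',p=p,d=d,pos=pos,R=R)
print(proj(pos+R@[0.002,-.001,.0947],pos,R))
o=rect(p,.062,.42,.66,-.2,.06,pos,R); 
cv2.imwrite('pics/w5.png',np.vstack([o])[:,:,::-1]);save('w5raw',p)
E
```

```text
clock: 9.48
eef_pos: [0.4665, -0.0606, 0.1985]
ee_rot: [0.983, -0.181, -0.0, 0.0]
wrist_force: [-0.2, -0.4, -1.4]
gripper_width: 0.197
gripper_force: 58.7
clock: 9.85
eef_pos: [0.4672, -0.0745, 0.1834]
ee_rot: [0.984, -0.181, -0.0, -0.0]
wrist_force: [-0.3, 0.5, -0.8]
gripper_width: 0.204
gripper_force: 58.6
tip [0.53829164 0.32679324 0.1444    ] [0.00204208 0.00118108 0.09465743]
[ 0.46716234 -0.07452307  0.18344905] [[ 0.935 -0.355 -0.   ]
 [-0.355 -0.935  0.   ]
 [-0.    -0.    -1.   ]] [-0.01826502  0.64498082  0.1895285   1.9128785  -0.20215472  0.60161089
 -1.63214494]
[317.54941156 237.53813426]
```

View pics/w5.png

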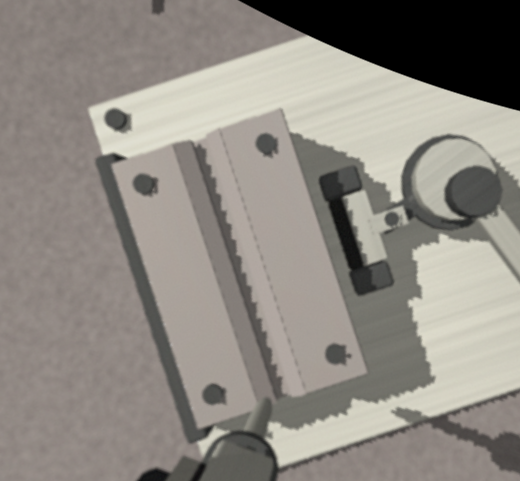

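```bash
python3 -m pendant '[[-0.05,-0.06,0,0,0,0,0],[0,0,-0.2,0,0,0,0],[0,0,-0.2,0,0,0,0],[0,0,-0.18,0,0,0,0],[0,0,-0.1,0,0,0,0],[0,0,-0.1,0,0,0,0],[0,0,-0.05,0,0,0,0],[0,0,0,0,0,0,0]]' 60
```

```text
clock: 10.9
eef_pos: [0.4651, -0.0776, 0.15]
ee_rot: [0.984, -0.181, 0.0, -0.0]
wrist_force: [-0.2, 0.1, -2.1]
gripper_width: 0.206
gripper_force: 58.6
```

```bash
python3 -m pendant '[[0.15,0.06,0,0,0,0,0],[0.15,0.047,0,0,0,0,0],[0.15,0.047,0,0,0,0,0],[0.15,0.047,0,0,0,0,0]]' 60
```

```text
clock: 11.4
eef_pos: [0.4896, -0.0694, 0.1501]
ee_rot: [0.984, -0.181, 0.0, -0.0]
wrist_force: [-0.6, -0.2, -1.5]
gripper_width: 0.203
gripper_force: 58.6
```

```bash
python3 -m pendant '[[0.15,0.047,0,0,0,0,0],[0.15,0.047,0,0,0,0,0],[0.15,0.047,0,0,0,0,0],[0.15,0.047,0,0,0,0,0],[0.15,0.047,0,0,0,0,0],[0.15,0.047,0,0,0,0,0]]' 60
python3 - <<'E'
from h import *
pos,R=tool();p,d=snapshot("wrist");print(pos,R.round(3));np.savez('w6',p=p,d=d,pos=pos,R=R)
cv2.imwrite('pics/w6.png',cv2.resize(p[130:380,180:480],(720,600),interpolation=2)[:,:,::-1])
E
```

```text
clock: 12.15
eef_pos: [0.5255, -0.0582, 0.1501]
ee_rot: [0.984, -0.181, -0.0, -0.0]
wrist_force: [-0.1, -1.0, -0.2]
gripper_width: 0.196
gripper_force: 58.6
[ 0.525454   -0.05819657  0.15005247] [[ 0.935 -0.356  0.   ]
 [-0.356 -0.935  0.   ]
 [-0.    -0.    -1.   ]]
```

View pics/w6.png

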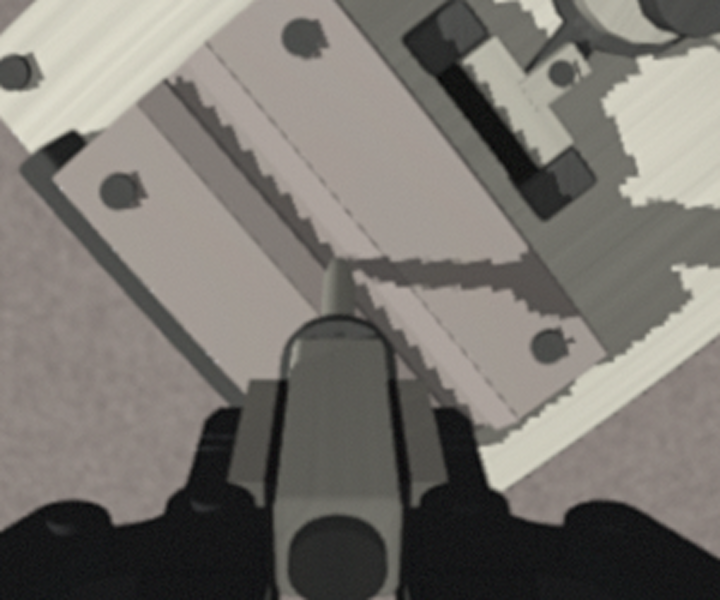

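The tip sits in the groove at about halfway, crop (340,262), with almost no side force. I'll continue to the far end.

```bash
python3 -m pendant '[[0.15,0.047,0,0,0,0,0],[0.15,0.047,0,0,0,0,0],[0.15,0.047,0,0,0,0,0],[0.15,0.047,0,0,0,0,0],[0.15,0.047,0,0,0,0,0],[0.15,0.047,0,0,0,0,0],[0.15,0.047,0,0,0,0,0],[0.15,0.047,0,0,0,0,0],[0.15,0.047,0,0,0,0,0],[0.15,0.047,0,0,0,0,0]]' 60
python3 -m pendant '[[0,0,0,0,0,0,0],[0,0,0,0,0,0,0]]'
python3 - <<'E'
from h import *
pos,R=tool();p,d=snapshot("wrist");print(pos)
t=pos+R@[.002,.0012,.0947];M=np.array([.5256,-.0599]);u=np.array([.953,.302]);e=t[:2]-M
print('seam coords',e@u,e@[-u[1],u[0]],t[2])
np.savez('w7',p=p,d=d,pos=pos,R=R)
# fixture frame estimates
O=M-.055*np.array([-u[1],u[0]]);F=lambda x,y:O+x*u+y*np.array([-u[1],u[0]])
print('O',O,'pivot',F(0,-.07),'knob rest',F(0,-.07)+.108*Ro.from_euler('z',np.radians(17.6-161.6)).as_matrix()[:2,0])
z=np.load('top.npz')
for c in('top','scene'):
    z=np.load(c+'.npz');snapshot(c)
    for n in('lever_knob','cam_pivot'):
        for x in cut_out(n,c)[:1]:print(c,n,x['uv'],w(c,*x['uv'],z=.061 if n=='lever_knob' else .06),x['region'].sum())
E
```

```text
clock: 13.45
eef_pos: [0.5855, -0.0394, 0.1501]
ee_rot: [0.984, -0.181, 0.0, -0.0]
wrist_force: [0.1, -0.6, -0.8]
gripper_width: 0.203
gripper_force: 58.6
clock: 13.7
eef_pos: [0.5849, -0.0396, 0.1501]
ee_rot: [0.984, -0.181, -0.0, -0.0]
wrist_force: [0.1, 0.3, -0.5]
gripper_width: 0.207
gripper_force: 58.6
[ 0.58492288 -0.03960257  0.15006995]
seam coords 0.06347513291582955 -0.0007468393023638543 0.05536968492616377
O [ 0.54221  -0.112315] pivot [ 0.56335  -0.179025] knob rest [ 0.47597616 -0.24250581]
top lever_knob [374.9, 254.8] [ 0.54289816 -0.18815234  0.061     ] 617
scene lever_knob [298.8, 222.9] [ 0.58968969 -0.12802917  0.061     ] 490
scene cam_pivot [309.5, 239.5] [ 0.59809348 -0.05723229  0.06      ] 7233
```

```bash
python3 -m pendant '[[0.13,0.042,0,0,0,0,0],[0,0,0,0,0,0,0],[0,0,0.3,0,0,0,0],[0,0,0.3,0,0,0,0],[0,0,0.4,0,0,0,0],[0,0,0.4,0,0,0,0]]' 60
python3 -m pendant '[[-0.55,-0.82,0,0,0,0,0],[-0.55,-0.82,0,0,0,0,0],[-0.55,-0.82,0,0,0,0,0],[-0.55,-0.82,0,0,0,0,0],[-0.55,-0.82,0,0,0,0,0],[0,0,0,0,0,0,0],[0,0,0,0,0,0,0]]'
python3 - <<'E'
from h import *
pos,R=tool();p,d=snapshot("wrist");print(pos,pos+R@[.002,.0012,.0947]);np.savez('w8',p=p,d=d,pos=pos,R=R)
o=rect(p,.057,.42,.66,-.35,-.07,pos,R);cv2.imwrite('pics/w8.png',o[:,:,::-1])
E
```

```text
clock: 14.8
eef_pos: [0.5904, -0.0379, 0.2075]
ee_rot: [0.984, -0.181, 0.0, -0.0]
wrist_force: [0.1, 0.1, -1.0]
gripper_width: 0.202
gripper_force: 58.6
clock: 15.68
eef_pos: [0.4807, -0.2014, 0.2066]
ee_rot: [0.984, -0.181, 0.0, -0.0]
wrist_force: [0.2, -0.4, -0.1]
gripper_width: 0.204
gripper_force: 58.8
[ 0.48074365 -0.20136401  0.20661089] [ 0.4822748  -0.20316553  0.11191168]
```

View pics/w8.png

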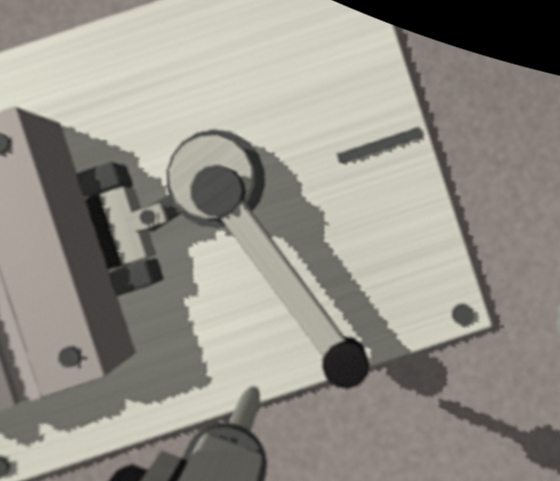

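The knob is at (345,362), which gives (0.479,-0.2425) against a predicted (0.476,-0.2425), so the model holds. The tip hangs on the phantom side of the lever. Next I'll lower it and work out the arc.

```bash
python3 -m pendant '[[0,0,-0.35,0,0,0,0],[0,0,-0.35,0,0,0,0],[0,0,-0.35,0,0,0,0],[0,0,-0.35,0,0,0,0],[0,0,-0.35,0,0,0,0],[0,0,-0.3,0,0,0,0],[0,0,0,0,0,0,0]]'
python3 - <<'E'
from h import *
pos,R=tool();t=(pos+R@[.002,.0012,.0947]);print(t)
P=np.array([.5634,-.179]);dd=lambda a:np.array([np.cos(a),np.sin(a)])
prev=t[:2];u=np.radians(17.5)
for th in np.r_[0,.1:1.21:.1,1.26]:
    a=u-np.pi/2-1.25+th;S=P+.08*dd(a)+.011*dd(a-np.pi/2)
    print(round(th,2),S.round(4),((S-prev)/.04).round(2));prev=S
E
```

```text
clock: 16.6
eef_pos: [0.48, -0.2017, 0.1233]
ee_rot: [0.984, -0.181, -0.001, -0.0]
wrist_force: [-0.1, -0.1, -0.9]
gripper_width: 0.201
gripper_force: 58.8
[ 0.48129581 -0.20351938  0.02857006]
0.0 [ 0.4921 -0.217 ] [ 0.27 -0.34]
0.1 [ 0.4963 -0.2239] [ 0.1  -0.17]
0.2 [ 0.5011 -0.2304] [ 0.12 -0.16]
0.3 [ 0.5065 -0.2363] [ 0.14 -0.15]
0.4 [ 0.5125 -0.2417] [ 0.15 -0.13]
0.5 [ 0.5191 -0.2465] [ 0.16 -0.12]
0.6 [ 0.526  -0.2506] [ 0.17 -0.1 ]
0.7 [ 0.5334 -0.254 ] [ 0.18 -0.08]
0.8 [ 0.541  -0.2566] [ 0.19 -0.07]
0.9 [ 0.5488 -0.2584] [ 0.2  -0.05]
1.0 [ 0.5568 -0.2595] [ 0.2  -0.03]
1.1 [ 0.5649 -0.2597] [ 0.2  -0.01]
1.2 [ 0.573  -0.2592] [0.2  0.01]
1.26 [ 0.5778 -0.2585] [0.12 0.02]
```

```bash
python3 -m pendant '[[0.13,-0.17,0,0,0,0,0],[0.14,-0.17,0,0,0,0,0],[0.1,-0.17,0,0,0,0,0],[0.12,-0.16,0,0,0,0,0],[0.14,-0.15,0,0,0,0,0]]' 
python3 -m pendant '[[0.15,-0.13,0,0,0,0,0],[0.16,-0.12,0,0,0,0,0],[0.17,-0.1,0,0,0,0,0],[0.18,-0.08,0,0,0,0,0],[0.19,-0.07,0,0,0,0,0],[0,0,0,0,0,0,0]]'
python3 - <<'E'
from h import *
pos,R=tool();p,d=snapshot("wrist");print(pos,pos+R@[.002,.0012,.0947])
o=rect(p,.057,.48,.66,-.35,-.11,pos,R);cv2.imwrite('pics/w9.png',o[:,:,::-1])
E
```

```text
clock: 17.23
eef_pos: [0.5058, -0.235, 0.1241]
ee_rot: [0.984, -0.181, -0.0, -0.0]
wrist_force: [-0.5, 0.7, -1.0]
gripper_width: 0.203
gripper_force: 59.0
clock: 17.98
eef_pos: [0.5398, -0.2547, 0.1239]
ee_rot: [0.984, -0.181, 0.0, 0.0]
wrist_force: [-1.2, 0.4, -0.3]
gripper_width: 0.203
gripper_force: 58.9
[ 0.53981766 -0.25473098  0.12390466] [ 0.54126515 -0.25657077  0.02920487]
```

View pics/w9.png

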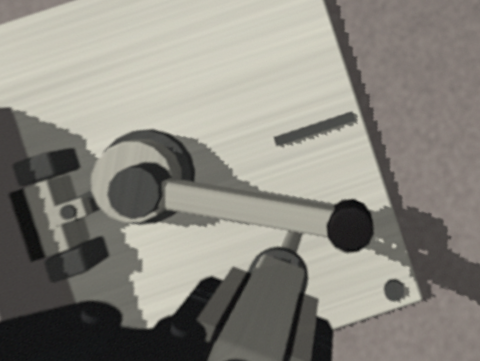

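The stylus shaft bears on the lever at (290,238), and the knob at (350,225) gives a cam angle of about 0.80, as planned. I'll push on to 1.25.

```bash
python3 -m pendant '[[0.2,-0.05,0,0,0,0,0],[0.2,-0.03,0,0,0,0,0],[0.2,-0.01,0,0,0,0,0],[0.2,0.01,0,0,0,0,0],[0.12,0.02,0,0,0,0,0],[0,0,0,0,0,0,0],[0,0,0,0,0,0,0]]' 
python3 - <<'E'
from h import *
pos,R=tool();p,d=snapshot("wrist");print(pos,pos+R@[.002,.0012,.0947]);np.savez('w10',p=p,d=d,pos=pos,R=R)
for c in("wrist","top","scene"):
    if c!="wrist": p,d=snapshot(c)
    for x in search_frame("lever_knob",c)[:2]:
        u,v=x["uv"];X=ww(u,v,.058,pos,R) if c=="wrist" else w(c,u,v,z=.058)
        e=X[:2]-[.5634,-.179];print(c,x["p"],X,np.hypot(*e),'theta',np.arctan2(e[1],e[0])-np.radians(17.5-90)+1.25)
# dark knob blob in ortho
z=np.load('w10.npz');o=rect(z['p'],.06,.52,.66,-.34,-.22,z['pos'],z['R'])
m=(o.max(2)<60).astype(np.uint8);n,l,s,ce=cv2.connectedComponentsWithStats(m)
for i in range(1,n):
    if s[i,4]>150: X=np.array([.66-.0005*ce[i,1],-.22-.0005*ce[i,0]]);e=X-[.5634,-.179];print(s[i],X,np.hypot(*e),np.arctan2(e[1],e[0])+np.radians(72.5)+1.25)
E
```

```text
clock: 18.9
eef_pos: [0.5761, -0.2571, 0.1241]
ee_rot: [0.984, -0.181, -0.0, 0.0]
wrist_force: [-2.2, 0.2, -0.9]
gripper_width: 0.202
gripper_force: 58.8
[ 0.57605682 -0.25712146  0.12406463] [ 0.57748246 -0.25895335  0.02936435]
wrist 0.95 [ 0.57905142 -0.21106384  0.058     ] 0.035679924905045554 theta 1.398676410667039
wrist 0.35 [ 0.56054087 -0.13537012  0.058     ] 0.043723460749175415 theta 4.151598029678726
top 0.77 [ 0.55752842 -0.17292109  0.058     ] 0.008451547424299568 theta 4.854210583815208
top 0.54 [ 0.57109205 -0.10520407  0.058     ] 0.07419573690703468 theta 3.9823009635902844
scene 0.75 [ 0.58146365 -0.15928288  0.058     ] 0.02674060917975701 theta 3.3444986542549695
[ 103  102   45   51 1827] [ 0.59623372 -0.28240066] 0.10848847296937417 1.252036114328902
[ 54 173  38 107 633] [ 0.54464297 -0.25995261] 0.08309723639222964 0.7168813586918177
[  0 197  37  71 504] [ 0.54455159 -0.22833234] 0.05281043984302506 0.579612717568265
[ 97 242  20  38 616] [ 0.52867857 -0.27331088] 0.1004993485128664 0.5918074616183839
```

```bash
python3 -c "
from bench import *
print(finish_job())"
```

```text
the job is handed in; nothing more can be done
None
```

The job is handed in: the stylus tip ran the whole seam about 6–7 mm deep, and the gripped stylus now holds the cam lever at a measured 1.25 rad. The follower's lift and the verdict were not reported back.

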